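Turn the topping carousel by its spoke

TASK

Bring the red-lidded shaker round to stand in line with the white arrow: turn the carousel by pushing on one of its spokes with a fingertip, without spinning it fast, and leave it at rest there. Then push the yellow brake lever all the way over to its other stop. Do not lift or touch any of the shakers, and leave the jug, cup and tamper where they stand.

Things in the scene. Friction and masses are not known exactly. Their poses are not given: they have to be found in the camera images.
- plinth: Fixed dark wooden base, 12 mm thick: a disc of 125 mm radius; a tongue 75 mm wide reaching 175 mm from the axis along its own -x (the robot's side) with the white arrow; a tongue on its +y side with the lever post. Origin: on the carousel's vertical axis at table height. The arrow lies on the -x axis and points at the carousel's axis.
- mark_spot (a point): Point on the plinth, 78 mm from the carousel's axis in line with the arrow, 60 mm above the table: the red-lidded shaker's centre must stand here (seen from above).
- turntable: Round aluminium tray, radius 118 mm, rim 16 mm high, floor 6 mm thick. Turns either way about the vertical axis through its origin, up to 6.2 rad from its start, with light friction (0.12 N m), and stays where left. Origin on the axis at its underside, 16 mm above the table. Its four spokes run along its own +x, +y, -x and -y axes; the shakers stand half-way between the spokes.
- spoke_hub (a point): On the turntable's axis, at the height of the spokes' centre lines, 150 mm above the table. Four level spokes, steel bars 10 mm thick, reach 112 mm out from here and end in black balls 18 mm across; black hub 40 mm across, top 8 mm above this point. Pushing at 90 mm from the axis takes about 1.3 N. The shakers' tops are 42 mm lower than this point.
- red_center (a point): Red-lidded white shaker, 54 mm diameter, 86 mm tall, loose on the turntable at 78 mm from its axis; this point is its centre, half-way up (43 mm above the tray floor).
- blue_center (a point): Blue-lidded shaker, same size, point at its centre. Loose on the turntable; not to be touched.
- green_center (a point): Green-lidded shaker, same size, point at its centre. Loose on the turntable; not to be touched.
- black_center (a point): Black-lidded shaker, same size, point at its centre. Loose on the turntable; not to be touched.
- brake_lever (a joint): Yellow brake lever's angle, rad: near 0 at the start (off), 1.4 at its other stop (on), growing anticlockwise from above; stays where left. At 0 it points from its pin 0.7 rad clockwise of the plinth's +y axis (outwards, away from the robot), at 1.4 0.7 rad anticlockwise of it (outwards, towards the robot). Takes about 1 N at 55 mm. It does not change the turntable's friction.
- lever_pivot (a point): On the lever's upright pin, at the lever's centre line (60 mm above the table), 180 mm from the carousel's axis along the plinth's +y. The lever is a level round bar 12 mm thick; its hub is 32 mm across, on a post 28 mm across, and tops 7 mm above this point.
- lever_tip (a point): Centre of the yellow ball (20 mm diameter) at the lever's free end, 72 mm from the pin, 60 mm above the table.
- jug: Steel milk jug, 82 mm diameter, 95 mm tall, with a handle; loose bystander. Origin: centre of its underside.
- cup: White cup with handle, 68 mm diameter, 58 mm tall; loose bystander. Origin: centre of its underside.
- tamper: Wooden tamper, 56 mm diameter, 86 mm tall, standing; loose bystander. Origin: centre of its underside.

How it is judged:
By the outcome, as a careful person would: the job done as asked, in the order asked, and still so for the second after the job is handed in, with the robot touching nothing.
It also fails if it takes over 58 s, if anything falls off the work surface, if the arm or the gripper's body presses on something with over 40 N, if the wrist force passes 120 N, or if a joint passes its speed limit or range.

ROBOT

A 6-joint arm with a two-finger parallel gripper is mounted at the origin on the work surface. World frame = base frame: x ahead of the robot, y to its left, z up, the work surface at z = 0. Lengths are in m, angles in rad, forces in N, time in s.
With the tool pointing down it reaches from about 0.3 to 0.75 m from the base axis. Payload 8.5 kg.
Tool frame: the origin (TCP) lies midway between the tips of the shut fingers; the grasp point (between the pads) lies 19 mm behind it; x points along the fingers, z is the direction in which the jaws open and shut, and the axes are right-handed (so a half turn about x gives the same grasp; the last joint's range is limited). The gripper opens to 85 mm and grips with 20 to 120 N. Pads are 22 mm wide; open, the fingers measure 114 mm over their backs; the gripper's body (76 mm by 85 mm) begins 54 mm behind the grasp point. The pads swing forward as they close: fully open they stand 13 mm farther back than shut.
Start: joints at [-1.421, 0.381, 1.297, -0, 1.464, -0.215], TCP at [0.196, -0.514, 0.231] pointing down, gripper open.
Joint ranges: [-3.11, 3.11], [-0.89, 2.33], [0.22, 2.48], [-1.42, 4.56], [0.17, 2.85], [-2.88, 2.88]. Speed limits (rad/s): [2.39, 2.39, 3.14, 3.14, 3.14, 3.14].

INTERFACE

Orientations are given as a rotation vector (axis times angle).
In Python, from rig import monitor, optics, sign_off gives the robot as it stands.
- The arm moves only by the tool jog_arm, never from a script. Its argument "plan" is a list of rows, each an object of numbers: "dx", "dy", "dz": the shift along the tool's x, y, z in m; "twist": the turn about the tool's x in degrees; "claw": the closure, from 0 (fully open) to 1 (shut). A call has 1 to 12 rows; each row is the pose to reach, as a shift and turn from the pose commanded when the call began, along the tool's axes at that moment; what a row does not reach only later rows make up. A row lasts 1/12 s, in which the tool goes at most 41.7 mm and 7.16 degrees, less where a joint would pass 70% of its speed; a pose out of reach is approached as far as the arm can. A call with a gripper value outside its range is refused whole. The fingers move at their own pace and stop on an object; "force" is the grip in N (left out, the last holds). Time passes only in rows, so rows that repeat a pose let the fingers close. It gives the time, the measured TCP pose, the force and the opening at its end, in the units of the state.
- monitor.read_state(): the state, without advancing time (a new reading comes with each control period).
- optics.camera(name): name is "side" or "top" or "wrist"; returns a dict with "pixels" (400x640x3 uint8, blue, green, red), "intrinsics" (3x3 intrinsics, pixels), "world_to_cam" (4x4, takes a point from world to camera coordinates). Camera axes: x right, y down, z forward; pixel columns grow to the right and rows downward; lengths in m; the calibration is good to about 2 mm. A picture is of the moment at which its call begins. There is no depth.
- sign_off(): hands the job in, once; it reports no verdict.
Trained networks look in a picture, given as the dict that the camera call returned (one of the last four; its "shot" number tells which), for a name from the list of things; names that differ only in an ending like _2 or _b are one class to them, and where a whole thing is asked for, a point or a joint stands for the part that bears it (a point fixed in the world has none). Each returns a list of dicts, best first, with "p" (0 to 1); they miss things now and then, are a little off and sometimes report something else, mostly with a low value. They report only what shows in the picture. A call takes as long as a camera call.
- optics.masks_of(picture, label): "pixels" (400x640 bool, what is visible of it) and "bbox" ([left, top, width, height] in pixels, round what is visible of it).
The state is a dict: "t": time; "joints": joint angles; "joint_velocities": joint speeds; "joint_torque": joint torques, N m; "tool_pos": TCP position; "orientation": TCP orientation; "force": force on the tool from outside, world axes, zero at the start; "wrist_torque": the same for the moment, N m; "grip_width": finger opening in m.
Only numpy, scipy, OpenCV 4.12 (cv2) and the standard library are available. Lean on these libraries where they do the work, as an engineer would, in place of code of your own. Each camera call takes 0.05 s, during which the arm holds its last target.

## Working session

There is one attempt and no reset: what is moved stays moved. The work goes in short steps, Python scripts to look and compute and a tool call to move; the robot and the scene stay as the last step left them, time stands still between calls to the robot, and variables do not carry over. Pictures are saved under pics/ and viewed, and the job is handed in when it is done.

Besides the shell and the picture viewer there is one more tool, called after "Request:" by a JSON object that holds its "api" and its "payload", one argument or row to a line. jog_arm: Moves the arm, as the interface text tells. Its arguments: {"type":"object","properties":{"plan":{"type":"array","items":{"type":"object","properties":{"dx":{"type":"number"},"dy":{"type":"number"},"dz":{"type":"number"},"twist":{"type":"number"},"claw":{"type":"number"}}}},"force":{"type":"number"}},"required":["plan"]}

```bash
mkdir -p pics; ls; python3 - <<'E'
from rig import monitor, optics
import cv2
s=monitor.read_state()
print({k:(v if not hasattr(v,'round') else v) for k,v in s.items()})
for n in("top","side"):
    c=optics.camera(n); cv2.imwrite(f"pics/{n}0.png",c["pixels"]); print(n,c["intrinsics"],c["world_to_cam"])
E
```

```text
pics
{'t': 0.0, 'joints': array([-1.42130388e+00,  3.81172879e-01,  1.29828090e+00, -2.51965762e-07,
        1.46360611e+00, -2.15273244e-01]), 'joint_velocities': array([ 0.00189423, -0.00120377,  0.0013269 ,  0.0001576 , -0.00084106,
        0.00097423]), 'joint_torque': array([-1.68957384e-03, -4.48460269e+01, -2.31281555e+01, -2.04774942e-04,
        4.70926490e-03, -1.65018037e-05]), 'tool_pos': array([ 0.19616671, -0.51350077,  0.23071741]), 'orientation': array([ 0.93746104,  1.36099972, -0.93569256]), 'force': array([-0.05741466, -0.42759173, -0.36586358]), 'wrist_torque': array([-0.00195785,  0.06447398, -0.05430063]), 'grip_width': 0.08517398697782276}
top [[447.10252985   0.         313.26030244]
 [  0.         447.10252985 206.19326763]
 [  0.           0.           1.        ]] [[ 1.89625942e-02 -9.99813547e-01  3.64585487e-03 -3.87122244e-02]
 [-9.86206137e-01 -1.93039763e-02 -1.64392251e-01  6.45505690e-01]
 [ 1.64431979e-01 -4.78260913e-04 -9.86388309e-01  1.08421260e+00]
 [ 0.00000000e+00  0.00000000e+00  0.00000000e+00  1.00000000e+00]]
side [[436.70040252   0.         322.73093618]
 [  0.         436.70040252 194.55519229]
 [  0.           0.           1.        ]] [[ 0.98996174 -0.14013631  0.01837303 -0.60161819]
 [-0.06938771 -0.59514187 -0.80061945  0.13291595]
 [ 0.12313042  0.79130776 -0.59889142  0.86973715]
 [ 0.          0.          0.          1.        ]]
```

View pics/top0.png

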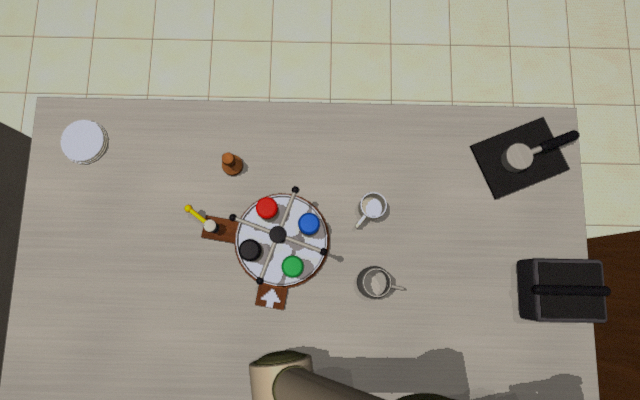

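View pics/side0.png

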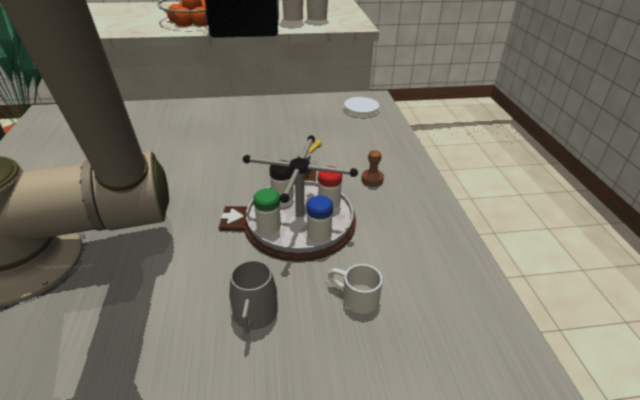

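```bash
cat > h.py <<'E'
from rig import monitor, optics
import cv2, numpy as np
def ray(c,u,v,z):
    K=c["intrinsics"];T=c["world_to_cam"];R=T[:3,:3];o=-R.T@T[:3,3]
    d=R.T@np.linalg.solve(K,[u,v,1.]); return o+d*(z-o[2])/d[2]
def proj(c,p):
    q=c["world_to_cam"]@np.append(p,1.); q=c["intrinsics"]@q[:3]; return q[:2]/q[2]
def cen(m):
    ys,xs=np.nonzero(m); return xs.mean(),ys.mean()
E
python3 - <<'E'
from h import *
c=optics.camera("top"); 
I=c["pixels"]; cv2.imwrite("pics/top_crop.png",cv2.resize(I[150:330,170:420],None,fx=3.2,fy=3.2,interpolation=cv2.INTER_CUBIC))
zs={"plinth":.012,"turntable":.0,"spoke_hub":.158,"red_center":.1,"blue_center":.1,"green_center":.1,"black_center":.1,"lever_tip":.06,"brake_lever":.06,"jug":.05,"cup":.03,"tamper":.04}
for n,z in zs.items():
    r=optics.masks_of(c,n)
    for d in r[:2]:
        u,v=cen(d["pixels"]); print(n,round(d["p"],2),d["bbox"],round(u,1),round(v,1),d["pixels"].sum(),ray(c,u,v,z).round(4))
E
```

```text
plinth 0.95 [188.4, 194.7, 139.8, 115.8] 251.1 256.0 1974 [0.5192 0.1321 0.012 ]
plinth 0.66 [299.7, 214.7, 23.1, 22.6] 309.1 224.5 421 [ 0.6041 -0.0162  0.012 ]
turntable 0.89 [229.1, 186.3, 99.6, 98.5] 282.1 240.3 4822 [0.5625 0.0539 0.    ]
spoke_hub 0.72 [228.6, 187.8, 101.0, 100.5] 281.4 240.6 4824 [0.5478 0.0448 0.158 ]
red_center 0.58 [254.9, 192.6, 26.5, 29.0] 267.5 208.8 457 [0.6298 0.0851 0.1   ]
red_center 0.48 [240.0, 240.5, 24.6, 21.4] 250.7 250.8 439 [0.527  0.1216 0.1   ]
blue_center 0.57 [300.9, 209.7, 20.0, 24.9] 308.6 224.3 413 [ 0.5938 -0.0157  0.1   ]
green_center 0.61 [282.0, 254.1, 23.3, 25.1] 292.3 266.4 381 [0.4917 0.021  0.1   ]
black_center 0.86 [241.0, 239.4, 24.2, 24.5] 251.1 251.4 434 [0.5257 0.1207 0.1   ]
lever_tip 0.8 [184.8, 205.4, 30.9, 22.3] 202.6 219.8 224 [0.605  0.2513 0.06  ]
brake_lever 0.82 [185.9, 207.7, 31.0, 23.6] 202.0 219.2 267 [0.6063 0.253  0.06  ]
jug 0.85 [355.6, 263.2, 49.4, 38.0] 374.9 282.7 966 [ 0.4571 -0.1829  0.05  ]
jug 0.72 [240.7, 239.5, 21.6, 24.1] 250.7 250.7 396 [0.5303 0.1287 0.05  ]
cup 0.97 [354.7, 191.6, 30.6, 35.7] 371.2 207.2 674 [ 0.6504 -0.1768  0.03  ]
tamper 0.82 [221.3, 152.2, 22.8, 20.2] 231.7 164.1 402 [0.7558 0.1891 0.04  ]
```

View pics/top_crop.png

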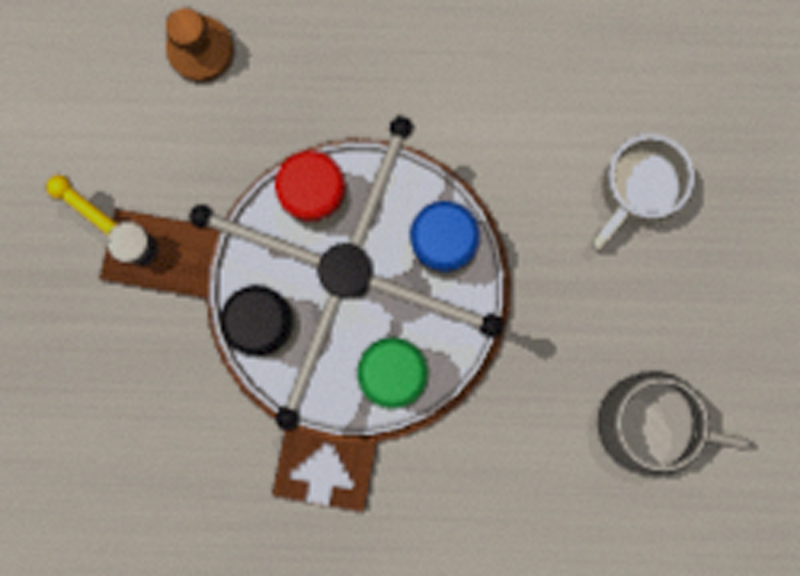

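```bash
cat >> h.py <<'E'
def lids(c,ax):
    I=c["pixels"]; H=cv2.cvtColor(I,cv2.COLOR_BGR2HSV); o={}
    for n,(a,b) in {"red":((0,150,60),(8,255,255)),"green":((45,110,40),(85,255,255)),"blue":((100,120,60),(125,255,255)),"yellow":((22,150,120),(35,255,255))}.items():
        m=cv2.inRange(H,a,b); k,l,s,ce=cv2.connectedComponentsWithStats(m)
        if k>1:
            i=1+s[1:,4].argmax(); p=ray(c,*ce[i],.108 if n!="yellow" else .06); o[n]=(s[i,4],ce[i].round(1),p.round(4),np.degrees(np.arctan2(p[1]-ax[1],p[0]-ax[0])).round(1),np.hypot(*(p-ax)[:2]).round(4))
    return o
E
python3 - <<'E'
from h import *
c=optics.camera("top")
f=lambda u,v:(170+(u+.5)/3.2-.5,150+(v+.5)/3.2-.5)
B=np.array([ray(c,*f(u,v),.15) for u,v in((401,127),(200,216),(288,418),(491,325))]); print(B.round(4))
hub=ray(c,*f(345,269),.158);print("hub",hub)
ax=(B.mean(0)+hub)/2; print(ax, np.degrees(np.arctan2(*(B-ax)[:,1::-1].T)),np.linalg.norm((B-B.mean(0))[:,:2],axis=1))
print(lids(c,ax))
H=cv2.cvtColor(c["pixels"],cv2.COLOR_BGR2HSV)
m=np.zeros((400,640),np.uint8);m[286:310,250:292]=cv2.inRange(H,(0,0,150),(180,60,255))[286:310,250:292]
# brown tongue
b=cv2.inRange(H,(0,90,30),(18,255,160)); b[:284]=0; b|=m
cv2.imwrite("pics/tongue.png",cv2.resize(np.hstack([b[280:320,240:300],m[280:320,240:300]]),None,fx=6,fy=6,interpolation=0))
print("arrow tip",ray(c,*f(327,443),.012),"arrow c",ray(c,*cen(m),.012))
for u,v in((272,495),(367,512),(100,281),(113,208)): print("corner",ray(c,*f(u,v),.012))
print("pivot",ray(c,*f(129,242),.067),"tip",ray(c,*f(58,186),.06))
s=optics.camera("side");cv2.imwrite("pics/side_crop.png",cv2.resize(s["pixels"][120:270,200:400],None,fx=4,fy=4,interpolation=cv2.INTER_CUBIC))
E
```

```text
[[ 0.6692  0.0173  0.15  ]
 [ 0.6006  0.161   0.15  ]
 [ 0.4578  0.0918  0.15  ]
 [ 0.5261 -0.0507  0.15  ]]
hub [0.56339953 0.05428903 0.158     ]
[0.56341006 0.0545735  0.154     ] [ -19.39842076   70.71438     160.5857941  -109.52431777] [0.112213   0.11247377 0.11191463 0.11196104]
{'red': (np.int32(364), array([266.3, 207.6]), array([0.6314, 0.0872, 0.108 ]), np.float64(25.6), np.float64(0.0754)), 'green': (np.int32(363), array([292.2, 266.1]), array([0.4923, 0.0209, 0.108 ]), np.float64(-154.7), np.float64(0.0787)), 'blue': (np.int32(367), array([308.5, 223.4]), array([ 0.5948, -0.0157,  0.108 ]), np.float64(-65.9), np.float64(0.0769)), 'yellow': (np.int32(115), array([194.2, 213. ]), array([0.6219, 0.2736, 0.06  ]), np.float64(75.1), np.float64(0.2267))}
arrow tip [0.43848138 0.07567357 0.012     ] arrow c [0.41052518 0.08445765 0.012     ]
corner [0.39699925 0.11799266 0.012     ]
corner [0.38522456 0.04209607 0.012     ]
corner [0.56470855 0.26487291 0.012     ]
corner [0.62493495 0.2578266  0.012     ]
pivot [0.59058267 0.23039498 0.067     ] tip [0.63477906 0.29052622 0.06      ]
```

View pics/side_crop.png

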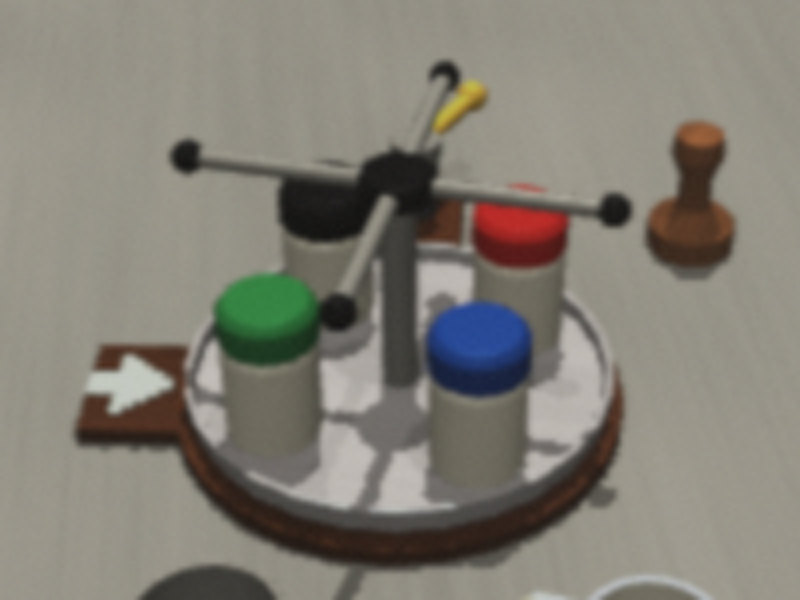

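View pics/tongue.png

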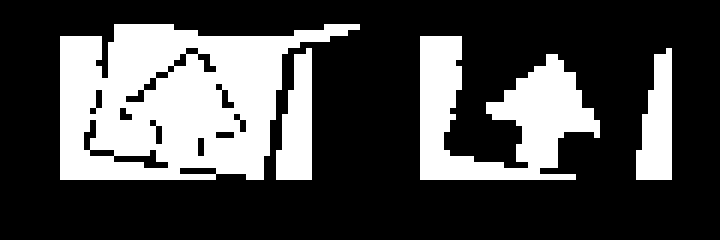

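```bash
cat >> h.py <<'E'
from scipy.spatial.transform import Rotation as Ro
def tool(s=None):
    s=s or monitor.read_state(); return np.array(s["tool_pos"]),Ro.from_rotvec(s["orientation"]).as_matrix()
def delta(target,s=None):
    p,R=tool(s); return (R.T@(np.array(target)-p)).round(4)
E
python3 - <<'E'
from h import *
p,R=tool();print(R.round(4)); print(delta([.505,.123,.231]))
E
```

```text
[[ 0.      0.9342  0.3567]
 [-0.      0.3567 -0.9342]
 [-1.     -0.      0.    ]]
[ 3.000e-04  5.156e-01 -4.848e-01]
```

Request:
{"api": "jog_arm", "payload": {
  "plan": [
    {"dx": 0,"dy": 0.03,"dz": -0.028,"claw": 1},
    {"dx": 0,"dy": 0.06,"dz": -0.056,"claw": 1},
    {"dx": 0,"dy": 0.09,"dz": -0.084,"claw": 1},
    {"dx": 0,"dy": 0.12,"dz": -0.112,"claw": 1},
    {"dx": 0,"dy": 0.15,"dz": -0.14,"claw": 1},
    {"dx": 0,"dy": 0.18,"dz": -0.168,"claw": 1},
    {"dx": 0,"dy": 0.21,"dz": -0.196,"claw": 1},
    {"dx": 0,"dy": 0.24,"dz": -0.224,"claw": 1},
    {"dx": 0,"dy": 0.27,"dz": -0.252,"claw": 1},
    {"dx": 0,"dy": 0.3,"dz": -0.28,"claw": 1},
    {"dx": 0,"dy": 0.33,"dz": -0.308,"claw": 1},
    {"dx": 0,"dy": 0.36,"dz": -0.336,"claw": 1}
  ]
}}

```text
validation failed for argument at $.pl...
```

```bash
python3 - <<'E'
from h import *
s=monitor.read_state();print(s["t"],s["tool_pos"],s["joints"].round(3)); print(delta([.505,.123,.231]))
E
```

```text
0.85 [ 0.19620671 -0.51380512  0.23133182] [-1.421  0.381  1.297 -0.     1.464 -0.215]
[ 3.000e-04  5.156e-01 -4.848e-01]
```

Request:
{"api": "jog_arm", "payload": {
  "plan": [
    {"dx": 0.0,"dy": 0.03,"dz": -0.028,"twist": 0.0,"claw": 1.0},
    {"dx": 0.0,"dy": 0.06,"dz": -0.056,"twist": 0.0,"claw": 1.0}
  ],
  "force": 30
}}

```text
t: 1.02
tool_pos: [0.232, -0.44, 0.2306]
orientation: [0.939, 1.359, -0.938]
force: [1.0, -0.2, 0.8]
grip_width: 0.0636
```

Request:
{"api": "jog_arm", "payload": {
  "plan": [
    {"dx": 0.0,"dy": 0.03,"dz": -0.028,"twist": 0.0,"claw": 1.0},
    {"dx": 0.0,"dy": 0.06,"dz": -0.056,"twist": 0.0,"claw": 1.0},
    {"dx": 0.0,"dy": 0.09,"dz": -0.084,"twist": 0.0,"claw": 1.0},
    {"dx": 0.0,"dy": 0.12,"dz": -0.112,"twist": 0.0,"claw": 1.0},
    {"dx": 0.0,"dy": 0.15,"dz": -0.14,"twist": 0.0,"claw": 1.0},
    {"dx": 0.0,"dy": 0.18,"dz": -0.168,"twist": 0.0,"claw": 1.0},
    {"dx": 0.0,"dy": 0.21,"dz": -0.196,"twist": 0.0,"claw": 1.0},
    {"dx": 0.0,"dy": 0.24,"dz": -0.224,"twist": 0.0,"claw": 1.0},
    {"dx": 0.0,"dy": 0.27,"dz": -0.252,"twist": 0.0,"claw": 1.0},
    {"dx": 0.0,"dy": 0.3,"dz": -0.28,"twist": 0.0,"claw": 1.0},
    {"dx": 0.0,"dy": 0.33,"dz": -0.31,"twist": 0.0,"claw": 1.0},
    {"dx": 0.0,"dy": 0.36,"dz": -0.338,"twist": 0.0,"claw": 1.0}
  ],
  "force": 30
}}

```text
t: 2.02
tool_pos: [0.4483, 0.0062, 0.2316]
orientation: [0.936, 1.359, -0.936]
force: [0.4, -1.1, 0.0]
grip_width: 0.0002
```

Request:
{"api": "jog_arm", "payload": {
  "plan": [
    {"dx": 0.0,"dy": 0.03,"dz": -0.028,"twist": 0.0,"claw": 1.0},
    {"dx": 0.0,"dy": 0.06,"dz": -0.056,"twist": 0.0,"claw": 1.0},
    {"dx": 0.0,"dy": 0.08,"dz": -0.078,"twist": 0.0,"claw": 1.0},
    {"dx": 0.0,"dy": 0.095,"dz": -0.091,"twist": 0.0,"claw": 1.0},
    {"dx": 0.0,"dy": 0.095,"dz": -0.091,"twist": 0.0,"claw": 1.0},
    {"dx": 0.0,"dy": 0.095,"dz": -0.091,"twist": 0.0,"claw": 1.0}
  ],
  "force": 30
}}

```text
t: 2.52
tool_pos: [0.5042, 0.1236, 0.2311]
orientation: [0.935, 1.361, -0.935]
force: [-0.4, -0.6, -0.1]
grip_width: 0.0
```

```bash
python3 - <<'E'
from h import *
s=monitor.read_state();print(s["t"],s["tool_pos"],s["joints"].round(3),tool()[1].round(3)); print(delta([.505,.123,.130]))
c=optics.camera("top");cv2.imwrite("pics/top1.png",c["pixels"])
E
```

```text
2.5167 [0.50424678 0.12357338 0.23106774] [ 0.012  0.327  1.382 -0.     1.433  1.216] [[-0.     0.934  0.358]
 [-0.     0.358 -0.934]
 [-1.    -0.     0.   ]]
[0.1011 0.0005 0.0008]
```

View pics/top1.png

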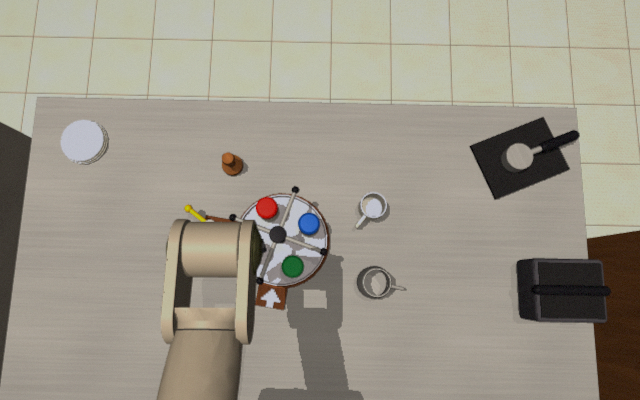

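Request:
{"api": "jog_arm", "payload": {
  "plan": [
    {"dx": 0.02,"dy": 0.0,"dz": 0.0,"twist": 0.0,"claw": 1.0},
    {"dx": 0.045,"dy": 0.0,"dz": 0.0,"twist": 0.0,"claw": 1.0},
    {"dx": 0.07,"dy": 0.0,"dz": 0.0,"twist": 0.0,"claw": 1.0},
    {"dx": 0.09,"dy": 0.0,"dz": 0.0,"twist": 0.0,"claw": 1.0},
    {"dx": 0.101,"dy": 0.0,"dz": 0.0,"twist": 0.0,"claw": 1.0},
    {"dx": 0.101,"dy": 0.0,"dz": 0.0,"twist": 0.0,"claw": 1.0}
  ],
  "force": 30
}}

```text
t: 3.07
tool_pos: [0.5029, 0.1217, 0.1284]
orientation: [0.936, 1.363, -0.94]
force: [-0.0, 0.5, 0.2]
grip_width: -0.0002
```

```bash
cat > arc.py <<'E'
import sys
from h import *
# tool-frame waypoints of arc about axis, relative to actual pose; angle list in deg
ax=np.array([.5634,.0546])
def arc(a0,a1,n,r=.09,z=.13):
    p,R=tool()
    for a in np.linspace(a0,a1,n+1)[1:]:
        t=np.append(ax+r*np.array([np.cos(np.radians(a)),np.sin(np.radians(a))]),z); d=R.T@(t-p)
        print('{"dx": 0.0, "dy": %.3f, "dz": %.3f, "twist": 0.0, "claw": 1.0},'%(d[1],d[2]), round(a,1))
E
python3 - <<'E'
from arc import *
p=tool()[0];print(p,np.degrees(np.arctan2(p[1]-ax[1],p[0]-ax[0])))
arc(130.6,130.6+30,12)
c=optics.camera("side");cv2.imwrite("pics/side1.png",cv2.resize(c["pixels"][80:280,180:420],None,fx=3,fy=3))
E
```

```text
[0.50288615 0.1216966  0.12838421] 132.04702992981572
{"dx": 0.0, "dy": -0.001, "dz": 0.001, "twist": 0.0, "claw": 1.0}, 133.1
{"dx": 0.0, "dy": -0.005, "dz": 0.003, "twist": 0.0, "claw": 1.0}, 135.6
{"dx": 0.0, "dy": -0.009, "dz": 0.004, "twist": 0.0, "claw": 1.0}, 138.1
{"dx": 0.0, "dy": -0.012, "dz": 0.006, "twist": 0.0, "claw": 1.0}, 140.6
{"dx": 0.0, "dy": -0.015, "dz": 0.008, "twist": 0.0, "claw": 1.0}, 143.1
{"dx": 0.0, "dy": -0.019, "dz": 0.010, "twist": 0.0, "claw": 1.0}, 145.6
{"dx": 0.0, "dy": -0.022, "dz": 0.013, "twist": 0.0, "claw": 1.0}, 148.1
{"dx": 0.0, "dy": -0.025, "dz": 0.015, "twist": 0.0, "claw": 1.0}, 150.6
{"dx": 0.0, "dy": -0.028, "dz": 0.018, "twist": 0.0, "claw": 1.0}, 153.1
{"dx": 0.0, "dy": -0.031, "dz": 0.020, "twist": 0.0, "claw": 1.0}, 155.6
{"dx": 0.0, "dy": -0.033, "dz": 0.023, "twist": 0.0, "claw": 1.0}, 158.1
{"dx": 0.0, "dy": -0.036, "dz": 0.026, "twist": 0.0, "claw": 1.0}, 160.6
```

View pics/side1.png

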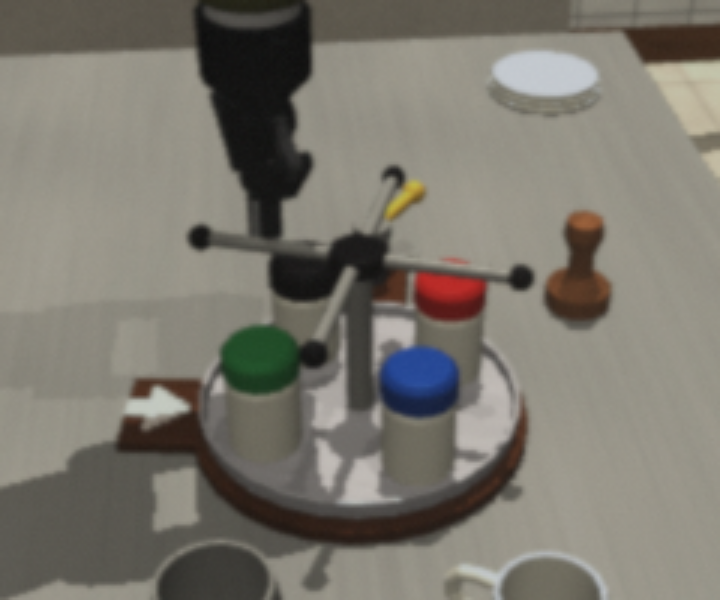

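```bash
python3 - <<'E'
from h import *
ax=np.array([.5634,.0546]);yaw=np.radians(20.95)
R=np.array([[np.cos(yaw),np.sin(yaw)],[np.sin(yaw),-np.cos(yaw)]])
P=lambda a:ax+.09*np.array([np.cos(np.radians(a)),np.sin(np.radians(a))])
p=np.array([.504,.123]);a=131
for k in range(5):
    print("call",k,a)
    for i in range(12):
        a+=2.5; d=R.T@(P(a)-p); print('{"dx": 0.0, "dy": %.3f, "dz": %.3f, "twist": 0.0, "claw": 1.0},'%tuple(d),end=' ')
    p=p+R@d.round(3); print()
E
```

```text
call 0 131
{"dx": 0.0, "dy": -0.003, "dz": 0.002, "twist": 0.0, "claw": 1.0}, {"dx": 0.0, "dy": -0.007, "dz": 0.004, "twist": 0.0, "claw": 1.0}, {"dx": 0.0, "dy": -0.011, "dz": 0.005, "twist": 0.0, "claw": 1.0}, {"dx": 0.0, "dy": -0.014, "dz": 0.007, "twist": 0.0, "claw": 1.0}, {"dx": 0.0, "dy": -0.017, "dz": 0.009, "twist": 0.0, "claw": 1.0}, {"dx": 0.0, "dy": -0.021, "dz": 0.011, "twist": 0.0, "claw": 1.0}, {"dx": 0.0, "dy": -0.024, "dz": 0.014, "twist": 0.0, "claw": 1.0}, {"dx": 0.0, "dy": -0.027, "dz": 0.016, "twist": 0.0, "claw": 1.0}, {"dx": 0.0, "dy": -0.030, "dz": 0.019, "twist": 0.0, "claw": 1.0}, {"dx": 0.0, "dy": -0.033, "dz": 0.022, "twist": 0.0, "claw": 1.0}, {"dx": 0.0, "dy": -0.035, "dz": 0.024, "twist": 0.0, "claw": 1.0}, {"dx": 0.0, "dy": -0.038, "dz": 0.027, "twist": 0.0, "claw": 1.0}, 
call 1 161.0
{"dx": 0.0, "dy": -0.002, "dz": 0.003, "twist": 0.0, "claw": 1.0}, {"dx": 0.0, "dy": -0.005, "dz": 0.007, "twist": 0.0, "claw": 1.0}, {"dx": 0.0, "dy": -0.007, "dz": 0.010, "twist": 0.0, "claw": 1.0}, {"dx": 0.0, "dy": -0.009, "dz": 0.013, "twist": 0.0, "claw": 1.0}, {"d
[... 2257 characters left out ...]
"dz": 0.005, "twist": 0.0, "claw": 1.0}, {"dx": 0.0, "dy": 0.010, "dz": 0.007, "twist": 0.0, "claw": 1.0}, {"dx": 0.0, "dy": 0.013, "dz": 0.009, "twist": 0.0, "claw": 1.0}, {"dx": 0.0, "dy": 0.017, "dz": 0.011, "twist": 0.0, "claw": 1.0}, {"dx": 0.0, "dy": 0.020, "dz": 0.013, "twist": 0.0, "claw": 1.0}, {"dx": 0.0, "dy": 0.024, "dz": 0.014, "twist": 0.0, "claw": 1.0}, {"dx": 0.0, "dy": 0.027, "dz": 0.016, "twist": 0.0, "claw": 1.0}, {"dx": 0.0, "dy": 0.031, "dz": 0.017, "twist": 0.0, "claw": 1.0}, {"dx": 0.0, "dy": 0.035, "dz": 0.018, "twist": 0.0, "claw": 1.0}, {"dx": 0.0, "dy": 0.039, "dz": 0.019, "twist": 0.0, "claw": 1.0}, {"dx": 0.0, "dy": 0.042, "dz": 0.020, "twist": 0.0, "claw": 1.0},
```

Request:
{"api": "jog_arm", "payload": {
  "plan": [
    {"dx": 0.0,"dy": -0.003,"dz": 0.002,"twist": 0.0,"claw": 1.0},
    {"dx": 0.0,"dy": -0.007,"dz": 0.004,"twist": 0.0,"claw": 1.0},
    {"dx": 0.0,"dy": -0.011,"dz": 0.005,"twist": 0.0,"claw": 1.0},
    {"dx": 0.0,"dy": -0.014,"dz": 0.007,"twist": 0.0,"claw": 1.0},
    {"dx": 0.0,"dy": -0.017,"dz": 0.009,"twist": 0.0,"claw": 1.0},
    {"dx": 0.0,"dy": -0.021,"dz": 0.011,"twist": 0.0,"claw": 1.0},
    {"dx": 0.0,"dy": -0.024,"dz": 0.014,"twist": 0.0,"claw": 1.0},
    {"dx": 0.0,"dy": -0.027,"dz": 0.016,"twist": 0.0,"claw": 1.0},
    {"dx": 0.0,"dy": -0.03,"dz": 0.019,"twist": 0.0,"claw": 1.0},
    {"dx": 0.0,"dy": -0.033,"dz": 0.022,"twist": 0.0,"claw": 1.0},
    {"dx": 0.0,"dy": -0.035,"dz": 0.024,"twist": 0.0,"claw": 1.0},
    {"dx": 0.0,"dy": -0.038,"dz": 0.027,"twist": 0.0,"claw": 1.0}
  ]
}}

```text
t: 4.12
tool_pos: [0.4784, 0.0839, 0.1304]
orientation: [0.937, 1.36, -0.936]
force: [1.5, 1.5, -0.2]
grip_width: 0.0003
```

```bash
python3 - <<'E'
from h import *
s=monitor.read_state();print(s["t"],s["tool_pos"],s["force"])
c=optics.camera("side");cv2.imwrite("pics/side2.png",cv2.resize(c["pixels"][80:280,180:420],None,fx=3,fy=3))
E
```

```text
4.1167 [0.47842479 0.08391334 0.13036745] [ 1.54130816  1.45148417 -0.21279634]
```

View pics/side2.png

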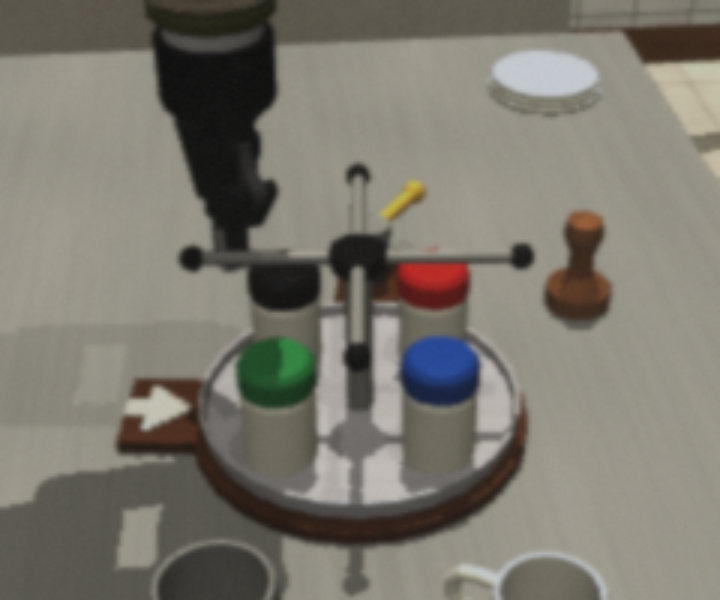

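Request:
{"api": "jog_arm", "payload": {
  "plan": [
    {"dx": 0.0,"dy": -0.002,"dz": 0.003,"twist": 0.0,"claw": 1.0},
    {"dx": 0.0,"dy": -0.005,"dz": 0.007,"twist": 0.0,"claw": 1.0},
    {"dx": 0.0,"dy": -0.007,"dz": 0.01,"twist": 0.0,"claw": 1.0},
    {"dx": 0.0,"dy": -0.009,"dz": 0.013,"twist": 0.0,"claw": 1.0},
    {"dx": 0.0,"dy": -0.011,"dz": 0.017,"twist": 0.0,"claw": 1.0},
    {"dx": 0.0,"dy": -0.013,"dz": 0.02,"twist": 0.0,"claw": 1.0},
    {"dx": 0.0,"dy": -0.014,"dz": 0.024,"twist": 0.0,"claw": 1.0},
    {"dx": 0.0,"dy": -0.016,"dz": 0.027,"twist": 0.0,"claw": 1.0},
    {"dx": 0.0,"dy": -0.017,"dz": 0.031,"twist": 0.0,"claw": 1.0},
    {"dx": 0.0,"dy": -0.018,"dz": 0.035,"twist": 0.0,"claw": 1.0},
    {"dx": 0.0,"dy": -0.019,"dz": 0.039,"twist": 0.0,"claw": 1.0},
    {"dx": 0.0,"dy": -0.02,"dz": 0.043,"twist": 0.0,"claw": 1.0}
  ]
}}

```text
t: 5.17
tool_pos: [0.4751, 0.0364, 0.1303]
orientation: [0.936, 1.36, -0.936]
force: [-0.0, 0.7, -0.5]
grip_width: 0.0001
```

Request:
{"api": "jog_arm", "payload": {
  "plan": [
    {"dx": 0.0,"dy": 0.0,"dz": 0.003,"twist": 0.0,"claw": 1.0},
    {"dx": 0.0,"dy": -0.001,"dz": 0.007,"twist": 0.0,"claw": 1.0},
    {"dx": 0.0,"dy": -0.001,"dz": 0.011,"twist": 0.0,"claw": 1.0},
    {"dx": 0.0,"dy": -0.001,"dz": 0.015,"twist": 0.0,"claw": 1.0},
    {"dx": 0.0,"dy": -0.001,"dz": 0.019,"twist": 0.0,"claw": 1.0},
    {"dx": 0.0,"dy": -0.001,"dz": 0.023,"twist": 0.0,"claw": 1.0},
    {"dx": 0.0,"dy": 0.0,"dz": 0.027,"twist": 0.0,"claw": 1.0},
    {"dx": 0.0,"dy": 0.0,"dz": 0.031,"twist": 0.0,"claw": 1.0},
    {"dx": 0.0,"dy": 0.001,"dz": 0.035,"twist": 0.0,"claw": 1.0},
    {"dx": 0.0,"dy": 0.002,"dz": 0.038,"twist": 0.0,"claw": 1.0},
    {"dx": 0.0,"dy": 0.003,"dz": 0.042,"twist": 0.0,"claw": 1.0},
    {"dx": 0.0,"dy": 0.004,"dz": 0.046,"twist": 0.0,"claw": 1.0}
  ]
}}

```text
t: 6.17
tool_pos: [0.4954, -0.005, 0.1303]
orientation: [0.936, 1.36, -0.936]
force: [-1.6, 1.6, -0.2]
grip_width: 0.0
```

Request:
{"api": "jog_arm", "payload": {
  "plan": [
    {"dx": 0.0,"dy": 0.002,"dz": 0.004,"twist": 0.0,"claw": 1.0},
    {"dx": 0.0,"dy": 0.003,"dz": 0.007,"twist": 0.0,"claw": 1.0},
    {"dx": 0.0,"dy": 0.005,"dz": 0.011,"twist": 0.0,"claw": 1.0},
    {"dx": 0.0,"dy": 0.007,"dz": 0.014,"twist": 0.0,"claw": 1.0},
    {"dx": 0.0,"dy": 0.009,"dz": 0.018,"twist": 0.0,"claw": 1.0},
    {"dx": 0.0,"dy": 0.011,"dz": 0.021,"twist": 0.0,"claw": 1.0},
    {"dx": 0.0,"dy": 0.014,"dz": 0.024,"twist": 0.0,"claw": 1.0},
    {"dx": 0.0,"dy": 0.016,"dz": 0.027,"twist": 0.0,"claw": 1.0},
    {"dx": 0.0,"dy": 0.019,"dz": 0.03,"twist": 0.0,"claw": 1.0},
    {"dx": 0.0,"dy": 0.021,"dz": 0.033,"twist": 0.0,"claw": 1.0},
    {"dx": 0.0,"dy": 0.024,"dz": 0.036,"twist": 0.0,"claw": 1.0},
    {"dx": 0.0,"dy": 0.027,"dz": 0.038,"twist": 0.0,"claw": 1.0}
  ]
}}

```text
t: 7.17
tool_pos: [0.5343, -0.0309, 0.1303]
orientation: [0.936, 1.36, -0.937]
force: [-0.6, 0.5, -0.5]
grip_width: 0.0003
```

```bash
python3 - <<'E'
from h import *
s=monitor.read_state();print(s["t"],s["tool_pos"],s["force"])
for n in("side","top"):
    c=optics.camera(n);cv2.imwrite(f"pics/{n}3.png",cv2.resize(c["pixels"][100:300,200:400],None,fx=3,fy=3) )
    if n=="top": print(lids(c,np.array([.5634,.0546,0.])))
E
```

```text
7.1667 [ 0.53433778 -0.03088962  0.13030776] [-0.62142961  0.50897292 -0.5291577 ]
{'red': (np.int32(380), array([253.2, 256.2]), array([0.5138, 0.1141, 0.108 ]), np.float64(129.9), np.float64(0.0775)), 'green': (np.int32(32), array([307.4, 208.7]), array([ 0.6307, -0.0121,  0.108 ]), np.float64(-44.7), np.float64(0.0948)), 'blue': (np.int32(357), array([260.1, 211.1]), array([0.6226, 0.1019, 0.108 ]), np.float64(38.6), np.float64(0.0757)), 'yellow': (np.int32(117), array([194.2, 212.9]), array([0.6219, 0.2735, 0.06  ]), np.float64(75.0), np.float64(0.2266))}
```

View pics/side3.png

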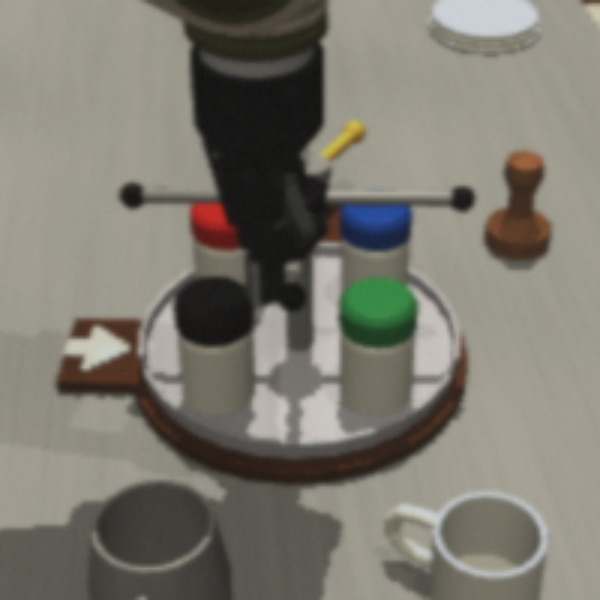

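View pics/top3.png

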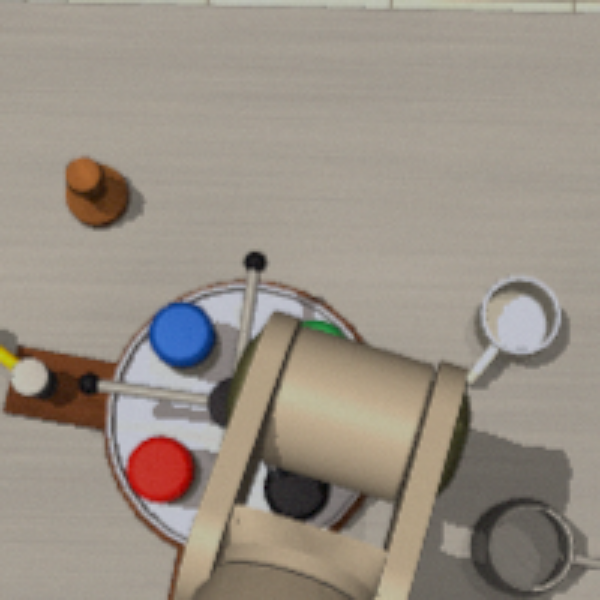

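Request:
{"api": "jog_arm", "payload": {
  "plan": [
    {"dx": 0.0,"dy": 0.003,"dz": 0.003,"twist": 0.0,"claw": 1.0},
    {"dx": 0.0,"dy": 0.006,"dz": 0.005,"twist": 0.0,"claw": 1.0},
    {"dx": 0.0,"dy": 0.01,"dz": 0.007,"twist": 0.0,"claw": 1.0},
    {"dx": 0.0,"dy": 0.013,"dz": 0.009,"twist": 0.0,"claw": 1.0},
    {"dx": 0.0,"dy": 0.017,"dz": 0.011,"twist": 0.0,"claw": 1.0},
    {"dx": 0.0,"dy": 0.02,"dz": 0.013,"twist": 0.0,"claw": 1.0},
    {"dx": 0.0,"dy": 0.024,"dz": 0.014,"twist": 0.0,"claw": 1.0},
    {"dx": 0.0,"dy": 0.027,"dz": 0.016,"twist": 0.0,"claw": 1.0},
    {"dx": 0.0,"dy": 0.031,"dz": 0.017,"twist": 0.0,"claw": 1.0},
    {"dx": 0.0,"dy": 0.035,"dz": 0.018,"twist": 0.0,"claw": 1.0},
    {"dx": 0.0,"dy": 0.037,"dz": 0.0185,"twist": 0.0,"claw": 1.0},
    {"dx": 0.0,"dy": 0.038,"dz": 0.019,"twist": 0.0,"claw": 1.0}
  ]
}}

```text
t: 8.27
tool_pos: [0.5766, -0.0347, 0.1303]
orientation: [0.936, 1.36, -0.936]
force: [-1.5, 0.9, 0.7]
grip_width: 0.0001
```

```bash
python3 - <<'E'
from h import *
s=monitor.read_state();p=s["tool_pos"];print(s["t"],p,s["force"],np.degrees(np.arctan2(p[1]-.0546,p[0]-.5634)))
for n in("top",):
    c=optics.camera(n);cv2.imwrite(f"pics/{n}4.png",cv2.resize(c["pixels"][140:320,180:380],None,fx=4,fy=4,interpolation=cv2.INTER_CUBIC) )
    if n=="top": print(lids(c,np.array([.5634,.0546,0.])))
E
```

```text
8.2667 [ 0.57661079 -0.03472625  0.13029142] [-1.46424744  0.94450844  0.70046201] -81.58729510400389
{'red': (np.int32(176), array([258.8, 264.2]), array([0.4953, 0.1001, 0.108 ]), np.float64(146.2), np.float64(0.0819)), 'blue': (np.int32(367), array([250.7, 221.7]), array([0.5962, 0.1234, 0.108 ]), np.float64(64.5), np.float64(0.0762)), 'yellow': (np.int32(116), array([194.2, 212.9]), array([0.622 , 0.2736, 0.06  ]), np.float64(75.0), np.float64(0.2267))}
```

View pics/top4.png

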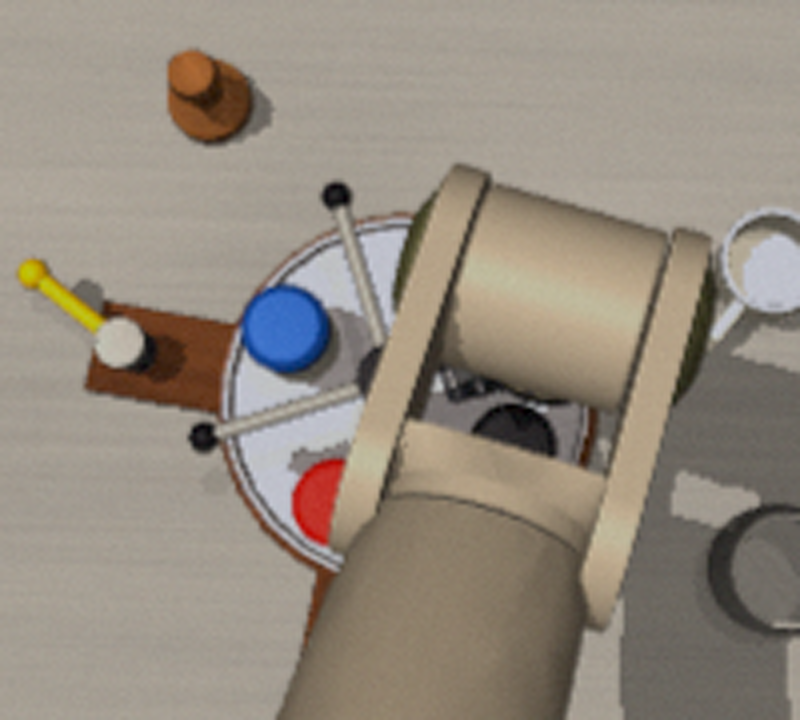

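```bash
python3 - <<'E'
from h import *
c=optics.camera("top")
f=lambda u,v:(180+(u+.5)/4-.5,140+(v+.5)/4-.5)
for u,v in((336,194),(203,436)):
    p=ray(c,*f(u,v),.15); print(p.round(4),np.degrees(np.arctan2(p[1]-.0546,p[0]-.5634)))
E
```

```text
[0.6706 0.0907 0.15  ] 18.62669405302257
[0.5279 0.1615 0.15  ] 108.35495089924727
```

Request:
{"api": "jog_arm", "payload": {
  "plan": [
    {"dx": 0.0,"dy": 0.002,"dz": 0.0007,"twist": 0.0,"claw": 1.0},
    {"dx": 0.0,"dy": 0.005,"dz": 0.0013,"twist": 0.0,"claw": 1.0},
    {"dx": 0.0,"dy": 0.008,"dz": 0.0017,"twist": 0.0,"claw": 1.0},
    {"dx": 0.0,"dy": 0.011,"dz": 0.002,"twist": 0.0,"claw": 1.0},
    {"dx": 0.0,"dy": 0.014,"dz": 0.002,"twist": 0.0,"claw": 1.0},
    {"dx": 0.0,"dy": 0.017,"dz": 0.002,"twist": 0.0,"claw": 1.0},
    {"dx": 0.0,"dy": 0.019,"dz": 0.002,"twist": 0.0,"claw": 1.0},
    {"dx": 0.0,"dy": 0.0205,"dz": 0.002,"twist": 0.0,"claw": 1.0},
    {"dx": 0.0,"dy": 0.0215,"dz": 0.002,"twist": 0.0,"claw": 1.0},
    {"dx": 0.0,"dy": 0.022,"dz": 0.002,"twist": 0.0,"claw": 1.0},
    {"dx": 0.0,"dy": 0.022,"dz": 0.002,"twist": 0.0,"claw": 1.0}
  ]
}}

```text
t: 9.28
tool_pos: [0.5976, -0.0288, 0.1303]
orientation: [0.936, 1.36, -0.936]
force: [-0.8, -1.0, -0.2]
grip_width: -0.0001
```

```bash
python3 - <<'E'
from h import *
s=monitor.read_state();p=s["tool_pos"];print(s["t"],p,s["force"],np.degrees(np.arctan2(p[1]-.0546,p[0]-.5634)))
for n in("side","top",):
    c=optics.camera(n);cv2.imwrite(f"pics/{n}5.png",cv2.resize(c["pixels"][140:320,180:380],None,fx=4,fy=4,interpolation=cv2.INTER_CUBIC) )
    if n=="top": print(lids(c,np.array([.5634,.0546,0.])))
E
```

```text
9.2833 [ 0.59758803 -0.02878655  0.13031626] [-0.76359806 -0.98901377 -0.19133526] -67.70664083935912
{'red': (np.int32(12), array([261.8, 268.9]), array([0.4843, 0.0927, 0.108 ]), np.float64(154.3), np.float64(0.0878)), 'blue': (np.int32(369), array([247.8, 229.1]), array([0.5783, 0.1296, 0.108 ]), np.float64(78.7), np.float64(0.0765)), 'yellow': (np.int32(115), array([194.2, 213. ]), array([0.6218, 0.2735, 0.06  ]), np.float64(75.1), np.float64(0.2265))}
```

View pics/top5.png

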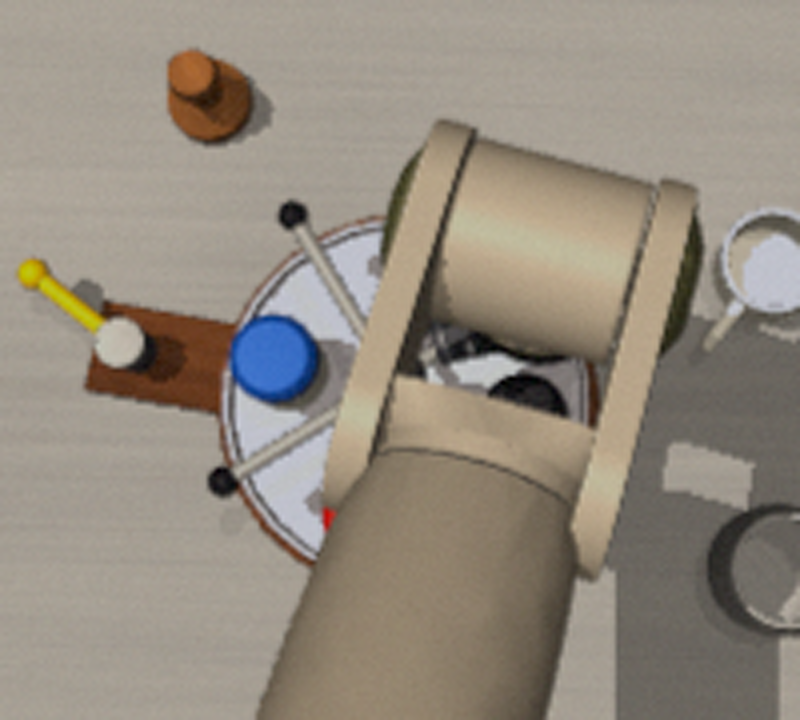

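View pics/side5.png

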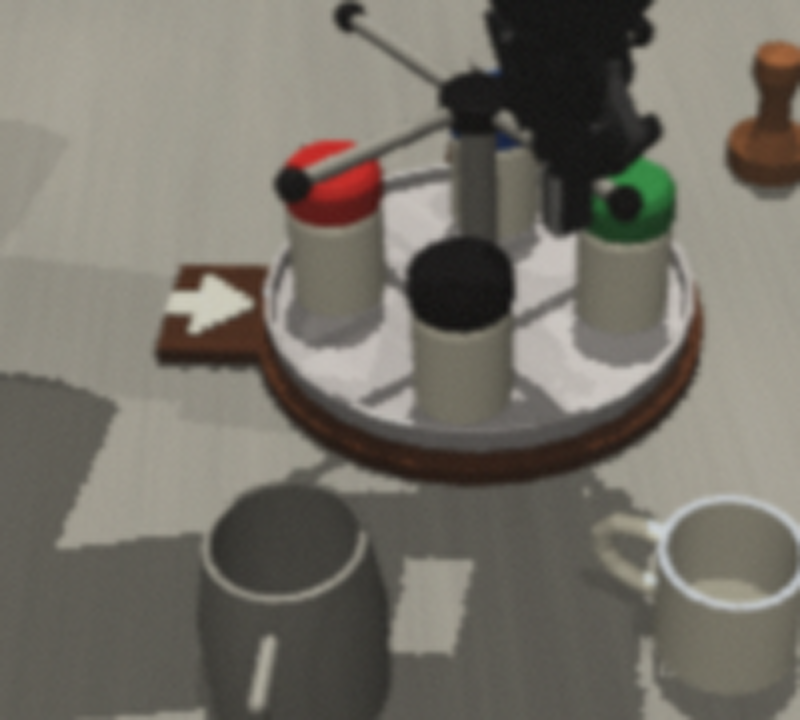

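```bash
python3 - <<'E'
from h import *
c=optics.camera("top")
f=lambda u,v:(180+(u+.5)/4-.5,140+(v+.5)/4-.5)
for u,v in((292,214),(222,481)):
    p=ray(c,*f(u,v),.15); print(p.round(4),np.degrees(np.arctan2(p[1]-.0546,p[0]-.5634)))
E
```

```text
[0.6582 0.116  0.15  ] 32.91842947794734
[0.5026 0.1494 0.15  ] 122.676199905119
```

Request:
{"api": "jog_arm", "payload": {
  "plan": [
    {"dx": 0.0,"dy": 0.001,"dz": 0.0,"twist": 0.0,"claw": 1.0},
    {"dx": 0.0,"dy": 0.002,"dz": 0.0,"twist": 0.0,"claw": 1.0},
    {"dx": 0.0,"dy": 0.003,"dz": 0.0,"twist": 0.0,"claw": 1.0},
    {"dx": 0.0,"dy": 0.004,"dz": 0.0,"twist": 0.0,"claw": 1.0},
    {"dx": 0.0,"dy": 0.005,"dz": 0.0,"twist": 0.0,"claw": 1.0},
    {"dx": 0.0,"dy": 0.0055,"dz": 0.0,"twist": 0.0,"claw": 1.0},
    {"dx": 0.0,"dy": 0.0055,"dz": 0.0,"twist": 0.0,"claw": 1.0}
  ]
}}

```text
t: 10.02
tool_pos: [0.6028, -0.0268, 0.1303]
orientation: [0.936, 1.36, -0.936]
force: [-1.2, 0.2, -0.1]
grip_width: 0.0003
```

Request:
{"api": "jog_arm", "payload": {
  "plan": [
    {"dx": 0.0,"dy": -0.004,"dz": 0.0,"twist": 0.0,"claw": 1.0},
    {"dx": -0.02,"dy": -0.01,"dz": 0.0,"twist": 0.0,"claw": 1.0},
    {"dx": -0.055,"dy": -0.01,"dz": 0.0,"twist": 0.0,"claw": 1.0},
    {"dx": -0.08,"dy": -0.01,"dz": 0.03,"twist": 0.0,"claw": 1.0},
    {"dx": -0.08,"dy": -0.01,"dz": 0.06,"twist": 0.0,"claw": 1.0},
    {"dx": -0.08,"dy": -0.01,"dz": 0.09,"twist": 0.0,"claw": 1.0},
    {"dx": -0.08,"dy": -0.01,"dz": 0.12,"twist": 0.0,"claw": 1.0},
    {"dx": -0.08,"dy": -0.01,"dz": 0.15,"twist": 0.0,"claw": 1.0},
    {"dx": -0.08,"dy": -0.01,"dz": 0.15,"twist": 0.0,"claw": 1.0}
  ]
}}

```text
t: 10.77
tool_pos: [0.6475, -0.1757, 0.2094]
orientation: [0.939, 1.357, -0.94]
force: [0.6, 0.2, -0.4]
grip_width: 0.0001
```

```bash
python3 - <<'E'
from h import *
s=monitor.read_state();p=s["tool_pos"];print(s["t"],p)
c=optics.camera("top");cv2.imwrite(f"pics/top6.png",cv2.resize(c["pixels"][140:320,180:380],None,fx=4,fy=4,interpolation=cv2.INTER_CUBIC) )
print(lids(c,np.array([.5634,.0546,0.])))
E
```

```text
10.7667 [ 0.64754299 -0.17573063  0.20939171]
{'red': (np.int32(378), array([273.4, 268.6]), array([0.4855, 0.0652, 0.108 ]), np.float64(172.3), np.float64(0.0786)), 'green': (np.int32(356), array([284.9, 205.2]), array([0.638 , 0.0425, 0.108 ]), np.float64(-9.2), np.float64(0.0756)), 'blue': (np.int32(369), array([247.5, 231.2]), array([0.5732, 0.1302, 0.108 ]), np.float64(82.6), np.float64(0.0763)), 'yellow': (np.int32(117), array([194.2, 213. ]), array([0.6219, 0.2735, 0.06  ]), np.float64(75.0), np.float64(0.2266))}
```

View pics/top6.png

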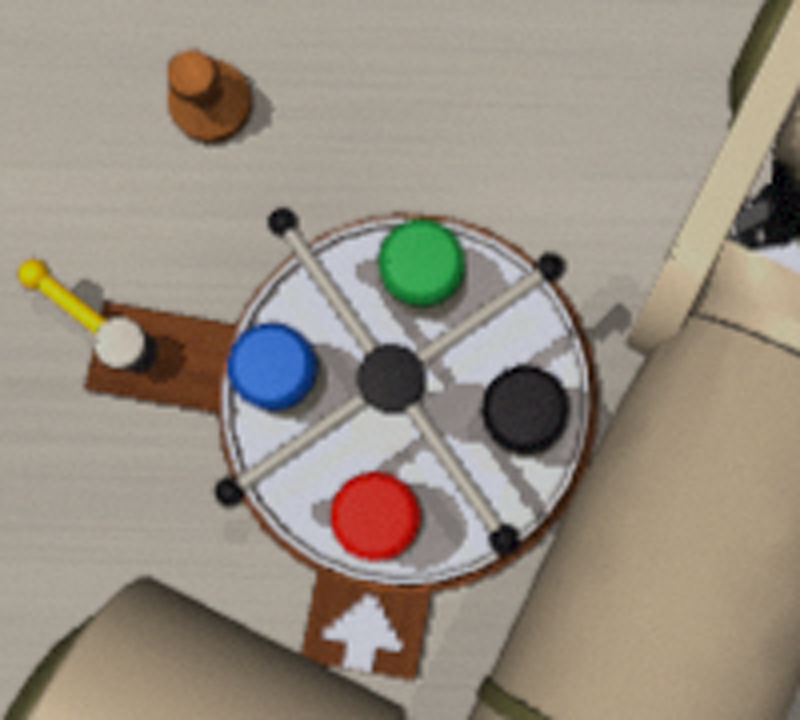

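```bash
python3 - <<'E'
from h import *
c=optics.camera("top")
f=lambda u,v:(180+(u+.5)/4-.5,140+(v+.5)/4-.5)
B=np.array([ray(c,*f(*q),.15) for q in((283,221),(229,492),(504,540),(551,266))]);ax=B.mean(0)
print(ax,np.degrees(np.arctan2(B[:,1]-ax[1],B[:,0]-ax[0])))
a=np.degrees
for n,q in dict(tip=(369,594),tail=(358,670),cl=(303,655),cr=(416,679)).items():
    p=ray(c,*f(*q),.012); print(n,p,a(np.arctan2(*(p-ax)[1::-1])))
# turntable disc via color: plinth edge via corners of lever tongue
cl=ray(c,*f(303,655),.012);cr=ray(c,*f(416,679),.012);m=(cl+cr)/2
print("mid",a(np.arctan2(*(m-ax)[1::-1])),"edge normal",a(np.arctan2(*(cl-cr)[1::-1]))+90)
l1=ray(c,*f(86,387),.012);l2=ray(c,*f(105,301),.012);l3=ray(c,*f(218,412),.012);l4=ray(c,*f(236,323),.012)
print("lever tongue dirs +90",a(np.arctan2(*(l1-l3)[1::-1]))+90,a(np.arctan2(*(l2-l4)[1::-1]))+90,a(np.arctan2(*(l1-l2)[1::-1])))
# pivot
pv=ray(c,*f(121,342),.067); tp=ray(c,*f(33,273),.06); print("pivot",pv,"tip",tp,"pivdir+90",a(np.arctan2(*(pv-ax)[1::-1]))+90,a(np.arctan2(*(tp-pv)[1::-1])),np.linalg.norm(tp-pv))
E
```

```text
[0.56329372 0.05463493 0.15      ] [  36.22962352  126.45029015 -143.79692178  -53.42293883]
tip [0.43840424 0.07559093 0.012     ] 170.474715101106
tail [0.39077878 0.08095457 0.012     ] 171.32559197142461
cl [0.3994437  0.11626206 0.012     ] 159.38775890563613
cr [0.38588753 0.04394187 0.012     ] -176.55070027924484
mid 171.51100663443086 edge normal 169.3833020704081
lever tongue dirs +90 170.42764439243075 171.53935658794273 170.93967687794668
pivot [0.59097008 0.2306509  0.067     ] tip [0.63454404 0.29027413 0.06      ] pivdir+90 171.06410285274188 53.83984998665798 0.0741796351703638
```

Request:
{"api": "jog_arm", "payload": {
  "plan": [
    {"dx": 0.0,"dy": 0.007,"dz": -0.018,"twist": 0.0,"claw": 1.0},
    {"dx": 0.0,"dy": 0.021,"dz": -0.054,"twist": 0.0,"claw": 1.0},
    {"dx": 0.0,"dy": 0.035,"dz": -0.09,"twist": 0.0,"claw": 1.0},
    {"dx": 0.0,"dy": 0.049,"dz": -0.126,"twist": 0.0,"claw": 1.0},
    {"dx": 0.0,"dy": 0.063,"dz": -0.162,"twist": 0.0,"claw": 1.0},
    {"dx": 0.0,"dy": 0.077,"dz": -0.198,"twist": 0.0,"claw": 1.0},
    {"dx": 0.0,"dy": 0.091,"dz": -0.234,"twist": 0.0,"claw": 1.0},
    {"dx": 0.0,"dy": 0.105,"dz": -0.27,"twist": 0.0,"claw": 1.0},
    {"dx": 0.0,"dy": 0.119,"dz": -0.306,"twist": 0.0,"claw": 1.0},
    {"dx": 0.0,"dy": 0.133,"dz": -0.342,"twist": 0.0,"claw": 1.0},
    {"dx": 0.0,"dy": 0.146,"dz": -0.376,"twist": 0.0,"claw": 1.0},
    {"dx": 0.0,"dy": 0.153,"dz": -0.395,"twist": 0.0,"claw": 1.0}
  ]
}}

```text
t: 11.87
tool_pos: [0.6471, 0.258, 0.2107]
orientation: [0.934, 1.362, -0.932]
force: [0.6, 0.2, 0.3]
grip_width: -0.0
```

Request:
{"api": "jog_arm", "payload": {
  "plan": [
    {"dx": 0.0,"dy": 0.0,"dz": 0.0,"twist": 0.0,"claw": 1.0},
    {"dx": 0.0,"dy": 0.0,"dz": 0.0,"twist": 0.0,"claw": 1.0},
    {"dx": 0.0,"dy": 0.0,"dz": 0.0,"twist": 0.0,"claw": 1.0}
  ]
}}

```text
t: 12.12
tool_pos: [0.6485, 0.2527, 0.2105]
orientation: [0.936, 1.36, -0.936]
force: [0.2, -0.8, 0.2]
grip_width: -0.0
```

```bash
python3 - <<'E'
from h import *
s=monitor.read_state();p=s["tool_pos"];print(s["t"],p,s["joints"].round(2),delta([.649,.248,.046]))
for n in ("top","wrist","side"):
  c=optics.camera(n);cv2.imwrite(f"pics/{n}7.png",c["pixels"])
E
```

```text
12.1167 [0.64846    0.25270825 0.21052665] [ 0.2   0.66  0.86 -0.    1.62  1.41] [ 0.1645 -0.0012  0.0045]
```

View pics/wrist7.png

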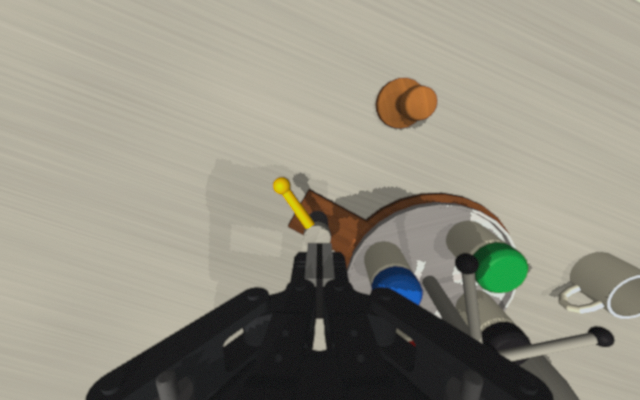

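View pics/side7.png

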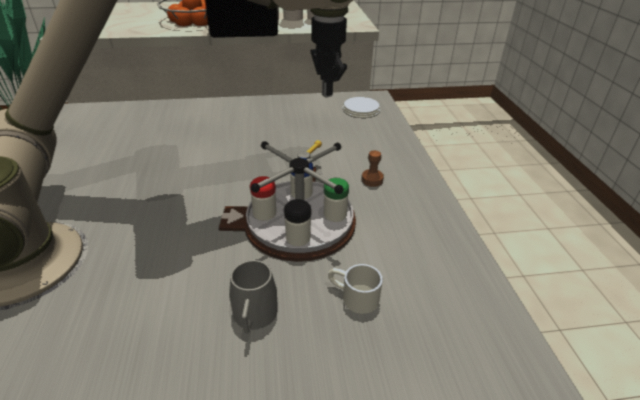

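```bash
python3 - <<'E'
from h import *
for n in ("wrist","side"):
  c=optics.camera(n)
  for nm,p in dict(tgt=(.649,.248,.046),ground=(.649,.248,0),tcp=(.6485,.2527,.2105),piv=(.591,.2324,.06),tip=(.6345,.2903,.06)).items(): print(n,nm,proj(c,np.array(p)).round(0))
E
```

```text
wrist tgt [323. 184.]
wrist ground [322. 175.]
wrist tcp [318. 258.]
wrist piv [317. 237.]
wrist tip [282. 186.]
side tgt [325. 157.]
side ground [325. 172.]
side tcp [326.  96.]
side piv [304. 157.]
side tip [318. 144.]
```

Request:
{"api": "jog_arm", "payload": {
  "plan": [
    {"dx": 0.015,"dy": 0.0,"dz": 0.002,"twist": 0.0,"claw": 1.0},
    {"dx": 0.04,"dy": 0.0,"dz": 0.004,"twist": 0.0,"claw": 1.0},
    {"dx": 0.07,"dy": 0.0,"dz": 0.004,"twist": 0.0,"claw": 1.0},
    {"dx": 0.1,"dy": 0.0,"dz": 0.004,"twist": 0.0,"claw": 1.0},
    {"dx": 0.13,"dy": 0.0,"dz": 0.004,"twist": 0.0,"claw": 1.0},
    {"dx": 0.15,"dy": 0.0,"dz": 0.004,"twist": 0.0,"claw": 1.0},
    {"dx": 0.16,"dy": 0.0,"dz": 0.004,"twist": 0.0,"claw": 1.0},
    {"dx": 0.164,"dy": 0.0,"dz": 0.004,"twist": 0.0,"claw": 1.0},
    {"dx": 0.164,"dy": 0.0,"dz": 0.004,"twist": 0.0,"claw": 1.0}
  ]
}}

```text
t: 13.12
tool_pos: [0.6505, 0.249, 0.0464]
orientation: [0.937, 1.36, -0.937]
force: [-0.6, 0.3, 0.9]
grip_width: 0.0002
```

```bash
python3 - <<'E'
from h import *
s=monitor.read_state();p=s["tool_pos"];print(s["t"],p,s["force"])
c=optics.camera("side");cv2.imwrite(f"pics/side8.png",cv2.resize(c["pixels"][80:230,230:430],None,fx=4,fy=4,interpolation=cv2.INTER_CUBIC))
# arc
pv=np.array([.591,.2324]);yaw=np.radians(20.95)
R=np.array([[np.cos(yaw),np.sin(yaw)],[np.sin(yaw),-np.cos(yaw)]])
q=p[:2].copy();a=15.;
print(np.degrees(np.arctan2(*(q-pv)[::-1])),np.linalg.norm(q-pv))
for k in range(3):
    print("call",a)
    for i in range(12):
        a+=2.75; d=R.T@(pv+.058*np.array([np.cos(np.radians(a)),np.sin(np.radians(a))])-q); print('{"dx": 0.0, "dy": %.3f, "dz": %.3f, "twist": 0.0, "claw": 1.0},'%tuple(d),end=' ')
    q=q+R@d.round(3); print()
E
```

```text
13.1167 [0.65047718 0.24904324 0.04636805] [-0.64366821  0.33229105  0.86434352]
15.632981107133283 0.06176189762598126
call 15.0
{"dx": 0.0, "dy": -0.004, "dz": -0.002, "twist": 0.0, "claw": 1.0}, {"dx": 0.0, "dy": -0.003, "dz": -0.005, "twist": 0.0, "claw": 1.0}, {"dx": 0.0, "dy": -0.004, "dz": -0.008, "twist": 0.0, "claw": 1.0}, {"dx": 0.0, "dy": -0.004, "dz": -0.011, "twist": 0.0, "claw": 1.0}, {"dx": 0.0, "dy": -0.004, "dz": -0.014, "twist": 0.0, "claw": 1.0}, {"dx": 0.0, "dy": -0.004, "dz": -0.016, "twist": 0.0, "claw": 1.0}, {"dx": 0.0, "dy": -0.005, "dz": -0.019, "twist": 0.0, "claw": 1.0}, {"dx": 0.0, "dy": -0.006, "dz": -0.022, "twist": 0.0, "claw": 1.0}, {"dx": 0.0, "dy": -0.007, "dz": -0.024, "twist": 0.0, "claw": 1.0}, {"dx": 0.0, "dy": -0.008, "dz": -0.027, "twist": 0.0, "claw": 1.0}, {"dx": 0.0, "dy": -0.009, "dz": -0.030, "twist": 0.0, "claw": 1.0}, {"dx": 0.0, "dy": -0.010, "dz": -0.032, "twist": 0.0, "claw": 1.0}, 
call 48.0
{"dx": 0.0, "dy": -0.001, "dz": -0.003, "twist": 0.0, "claw": 1.0}, {"dx": 0.0, "dy": -0.003, "dz": -0.005, "twist": 0.0, "claw": 1.0}, {"dx": 
[... 799 characters left out ...]
: 0.0, "claw": 1.0}, {"dx": 0.0, "dy": -0.007, "dz": -0.004, "twist": 0.0, "claw": 1.0}, {"dx": 0.0, "dy": -0.010, "dz": -0.005, "twist": 0.0, "claw": 1.0}, {"dx": 0.0, "dy": -0.012, "dz": -0.005, "twist": 0.0, "claw": 1.0}, {"dx": 0.0, "dy": -0.015, "dz": -0.006, "twist": 0.0, "claw": 1.0}, {"dx": 0.0, "dy": -0.018, "dz": -0.007, "twist": 0.0, "claw": 1.0}, {"dx": 0.0, "dy": -0.020, "dz": -0.007, "twist": 0.0, "claw": 1.0}, {"dx": 0.0, "dy": -0.023, "dz": -0.007, "twist": 0.0, "claw": 1.0}, {"dx": 0.0, "dy": -0.026, "dz": -0.008, "twist": 0.0, "claw": 1.0}, {"dx": 0.0, "dy": -0.029, "dz": -0.008, "twist": 0.0, "claw": 1.0}, {"dx": 0.0, "dy": -0.032, "dz": -0.008, "twist": 0.0, "claw": 1.0},
```

View pics/side8.png

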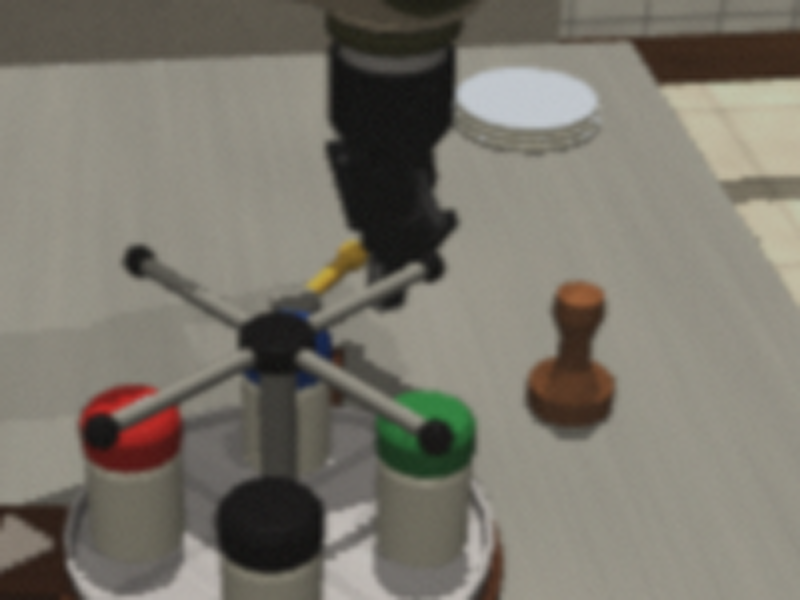

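Request:
{"api": "jog_arm", "payload": {
  "plan": [
    {"dx": 0.0,"dy": -0.001,"dz": -0.002,"twist": 0.0,"claw": 1.0},
    {"dx": 0.0,"dy": -0.002,"dz": -0.005,"twist": 0.0,"claw": 1.0},
    {"dx": 0.0,"dy": -0.003,"dz": -0.008,"twist": 0.0,"claw": 1.0},
    {"dx": 0.0,"dy": -0.004,"dz": -0.011,"twist": 0.0,"claw": 1.0},
    {"dx": 0.0,"dy": -0.004,"dz": -0.014,"twist": 0.0,"claw": 1.0},
    {"dx": 0.0,"dy": -0.004,"dz": -0.016,"twist": 0.0,"claw": 1.0},
    {"dx": 0.0,"dy": -0.005,"dz": -0.019,"twist": 0.0,"claw": 1.0},
    {"dx": 0.0,"dy": -0.006,"dz": -0.022,"twist": 0.0,"claw": 1.0},
    {"dx": 0.0,"dy": -0.007,"dz": -0.024,"twist": 0.0,"claw": 1.0},
    {"dx": 0.0,"dy": -0.008,"dz": -0.027,"twist": 0.0,"claw": 1.0},
    {"dx": 0.0,"dy": -0.009,"dz": -0.03,"twist": 0.0,"claw": 1.0},
    {"dx": 0.0,"dy": -0.01,"dz": -0.032,"twist": 0.0,"claw": 1.0}
  ]
}}

```text
t: 14.17
tool_pos: [0.6293, 0.2759, 0.0463]
orientation: [0.936, 1.36, -0.936]
force: [0.2, -2.0, -0.3]
grip_width: 0.0003
```

Request:
{"api": "jog_arm", "payload": {
  "plan": [
    {"dx": 0.0,"dy": -0.001,"dz": -0.003,"twist": 0.0,"claw": 1.0},
    {"dx": 0.0,"dy": -0.003,"dz": -0.005,"twist": 0.0,"claw": 1.0},
    {"dx": 0.0,"dy": -0.004,"dz": -0.007,"twist": 0.0,"claw": 1.0},
    {"dx": 0.0,"dy": -0.006,"dz": -0.009,"twist": 0.0,"claw": 1.0},
    {"dx": 0.0,"dy": -0.008,"dz": -0.012,"twist": 0.0,"claw": 1.0},
    {"dx": 0.0,"dy": -0.009,"dz": -0.014,"twist": 0.0,"claw": 1.0},
    {"dx": 0.0,"dy": -0.011,"dz": -0.016,"twist": 0.0,"claw": 1.0},
    {"dx": 0.0,"dy": -0.013,"dz": -0.018,"twist": 0.0,"claw": 1.0},
    {"dx": 0.0,"dy": -0.016,"dz": -0.019,"twist": 0.0,"claw": 1.0},
    {"dx": 0.0,"dy": -0.018,"dz": -0.021,"twist": 0.0,"claw": 1.0},
    {"dx": 0.0,"dy": -0.02,"dz": -0.023,"twist": 0.0,"claw": 1.0},
    {"dx": 0.0,"dy": -0.023,"dz": -0.024,"twist": 0.0,"claw": 1.0}
  ]
}}

```text
t: 15.17
tool_pos: [0.5992, 0.2901, 0.0464]
orientation: [0.936, 1.36, -0.936]
force: [1.1, 0.3, -0.6]
grip_width: -0.0
```

```bash
python3 - <<'E'
from h import *
s=monitor.read_state();p=s["tool_pos"];print(s["t"],p,s["force"])
for n in("side","wrist"):
  c=optics.camera(n);cv2.imwrite(f"pics/{n}9.png",cv2.resize(c["pixels"][80:230,230:430],None,fx=4,fy=4,interpolation=cv2.INTER_CUBIC) if n=="side" else c["pixels"])
E
```

```text
15.1667 [0.59923326 0.2900523  0.04636138] [ 1.06405856  0.25022894 -0.55378805]
```

View pics/side9.png

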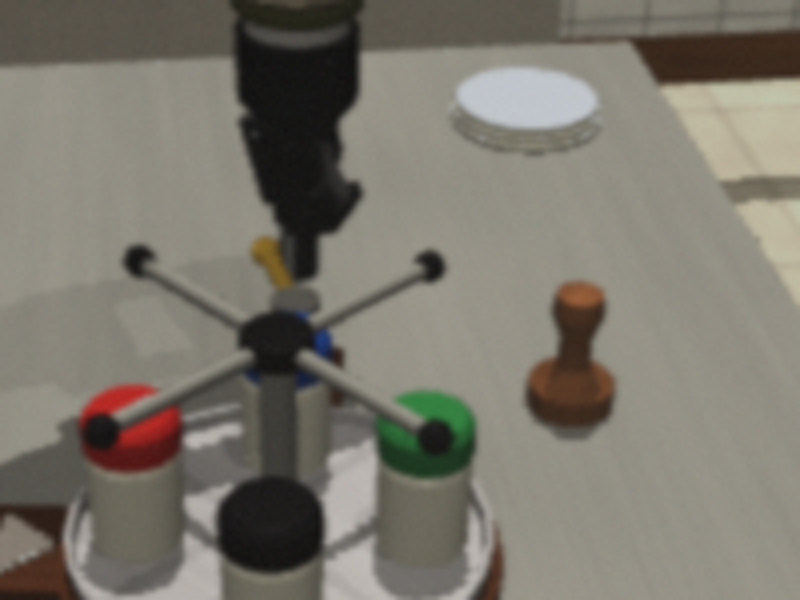

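View pics/wrist9.png

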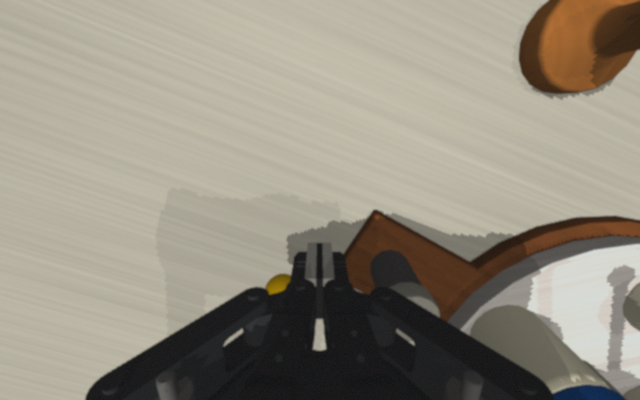

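Request:
{"api": "jog_arm", "payload": {
  "plan": [
    {"dx": 0.0,"dy": -0.002,"dz": -0.001,"twist": 0.0,"claw": 1.0},
    {"dx": 0.0,"dy": -0.004,"dz": -0.003,"twist": 0.0,"claw": 1.0},
    {"dx": 0.0,"dy": -0.007,"dz": -0.004,"twist": 0.0,"claw": 1.0},
    {"dx": 0.0,"dy": -0.01,"dz": -0.005,"twist": 0.0,"claw": 1.0},
    {"dx": 0.0,"dy": -0.012,"dz": -0.005,"twist": 0.0,"claw": 1.0},
    {"dx": 0.0,"dy": -0.015,"dz": -0.006,"twist": 0.0,"claw": 1.0},
    {"dx": 0.0,"dy": -0.017,"dz": -0.0065,"twist": 0.0,"claw": 1.0},
    {"dx": 0.0,"dy": -0.018,"dz": -0.007,"twist": 0.0,"claw": 1.0}
  ]
}}

```text
t: 15.93
tool_pos: [0.5799, 0.2899, 0.0464]
orientation: [0.936, 1.36, -0.936]
force: [1.7, -0.2, 0.4]
grip_width: -0.0003
```

Request:
{"api": "jog_arm", "payload": {
  "plan": [
    {"dx": 0.0,"dy": -0.001,"dz": 0.0,"twist": 0.0,"claw": 1.0},
    {"dx": 0.0,"dy": -0.002,"dz": 0.0,"twist": 0.0,"claw": 1.0},
    {"dx": 0.0,"dy": -0.002,"dz": 0.0,"twist": 0.0,"claw": 1.0}
  ]
}}

```text
t: 16.18
tool_pos: [0.5781, 0.2892, 0.0464]
orientation: [0.936, 1.36, -0.936]
force: [1.2, -0.1, -0.2]
grip_width: -0.0001
```

Request:
{"api": "jog_arm", "payload": {
  "plan": [
    {"dx": 0.0,"dy": -0.001,"dz": 0.0,"twist": 0.0,"claw": 1.0},
    {"dx": 0.0,"dy": -0.002,"dz": 0.0,"twist": 0.0,"claw": 1.0},
    {"dx": 0.0,"dy": -0.002,"dz": 0.0,"twist": 0.0,"claw": 1.0}
  ]
}}

```text
t: 16.43
tool_pos: [0.5774, 0.2888, 0.0466]
orientation: [0.938, 1.358, -0.934]
force: [5.5, 2.0, -2.0]
grip_width: 0.0001
```

Request:
{"api": "jog_arm", "payload": {
  "plan": [
    {"dx": 0.0,"dy": -0.001,"dz": 0.0,"twist": 0.0,"claw": 1.0},
    {"dx": 0.0,"dy": -0.001,"dz": 0.0,"twist": 0.0,"claw": 1.0}
  ]
}}

```text
t: 16.6
tool_pos: [0.5772, 0.2887, 0.0467]
orientation: [0.94, 1.357, -0.933]
force: [7.8, 2.7, -2.9]
grip_width: -0.0003
```

```bash
python3 - <<'E'
from h import *
s=monitor.read_state();print(s["t"],s["tool_pos"],s["force"])
c=optics.camera("side");cv2.imwrite("pics/side10.png",cv2.resize(c["pixels"][80:230,230:430],None,fx=4,fy=4,interpolation=cv2.INTER_CUBIC))
t=np.radians(121.1)
print([proj(c,np.array([.591+r*np.cos(t),.2324+r*np.sin(t),.06]))*4-np.array([920,320]) for r in(0,.072)])
E
```

```text
16.6 [0.57721041 0.28871639 0.04672563] [ 7.80683529  2.67687326 -2.91155427]
[array([294.00799864, 306.93925606]), array([227.02553915, 260.32075948])]
```

View pics/side10.png

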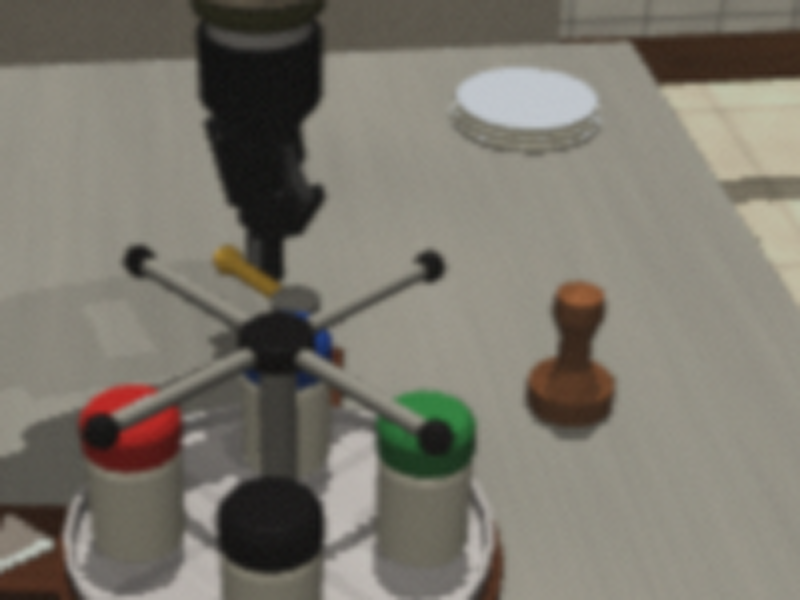

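Request:
{"api": "jog_arm", "payload": {
  "plan": [
    {"dx": 0.0,"dy": 0.008,"dz": 0.0,"twist": 0.0,"claw": 1.0},
    {"dx": 0.0,"dy": 0.022,"dz": 0.0,"twist": 0.0,"claw": 1.0},
    {"dx": -0.02,"dy": 0.025,"dz": 0.0,"twist": 0.0,"claw": 1.0},
    {"dx": -0.055,"dy": 0.025,"dz": 0.0,"twist": 0.0,"claw": 1.0},
    {"dx": -0.09,"dy": 0.025,"dz": 0.0,"twist": 0.0,"claw": 1.0},
    {"dx": -0.125,"dy": 0.025,"dz": 0.0,"twist": 0.0,"claw": 1.0},
    {"dx": -0.16,"dy": 0.02,"dz": -0.01,"twist": 0.0,"claw": 1.0},
    {"dx": -0.17,"dy": 0.005,"dz": -0.04,"twist": 0.0,"claw": 1.0},
    {"dx": -0.17,"dy": -0.01,"dz": -0.07,"twist": 0.0,"claw": 1.0},
    {"dx": -0.17,"dy": -0.025,"dz": -0.1,"twist": 0.0,"claw": 1.0},
    {"dx": -0.17,"dy": -0.04,"dz": -0.13,"twist": 0.0,"claw": 1.0},
    {"dx": -0.17,"dy": -0.045,"dz": -0.14,"twist": 0.0,"claw": 1.0}
  ]
}}

```text
t: 17.65
tool_pos: [0.4798, 0.4054, 0.2165]
orientation: [0.933, 1.363, -0.935]
force: [0.9, -0.8, -0.6]
grip_width: -0.0
```

Request:
{"api": "jog_arm", "payload": {
  "plan": [
    {"dx": 0.0,"dy": -0.03,"dz": -0.02,"twist": 0.0,"claw": 1.0},
    {"dx": 0.0,"dy": -0.06,"dz": -0.04,"twist": 0.0,"claw": 1.0},
    {"dx": 0.0,"dy": -0.09,"dz": -0.06,"twist": 0.0,"claw": 1.0},
    {"dx": 0.0,"dy": -0.1,"dz": -0.07,"twist": 0.0,"claw": 1.0},
    {"dx": 0.0,"dy": -0.1,"dz": -0.07,"twist": 0.0,"claw": 1.0},
    {"dx": 0.0,"dy": -0.1,"dz": -0.07,"twist": 0.0,"claw": 1.0}
  ]
}}

```text
t: 18.15
tool_pos: [0.3653, 0.4327, 0.2165]
orientation: [0.936, 1.36, -0.936]
force: [0.6, 0.3, 0.2]
grip_width: -0.0003
```

```bash
python3 - <<'E'
from h import *
s=monitor.read_state();print(s["t"],s["tool_pos"],s["force"])
c=optics.camera("top");cv2.imwrite("pics/top11.png",cv2.resize(c["pixels"][140:320,180:380],None,fx=4,fy=4,interpolation=cv2.INTER_CUBIC))
print(lids(c,np.array([.5633,.0546,0])))
t=np.radians(121.1)
print([proj(c,np.array([.591+r*np.cos(t),.2324+r*np.sin(t),.06]))*4-np.array([720,560]) for r in(0,.072)])
E
```

```text
18.15 [0.36530062 0.43270904 0.21647389] [0.64108182 0.29182069 0.20544936]
{'red': (np.int32(376), array([273.4, 268.6]), array([0.4857, 0.0652, 0.108 ]), np.float64(172.2), np.float64(0.0784)), 'green': (np.int32(357), array([284.9, 205.3]), array([0.638 , 0.0424, 0.108 ]), np.float64(-9.2), np.float64(0.0757)), 'blue': (np.int32(367), array([247.5, 231.1]), array([0.5734, 0.1302, 0.108 ]), np.float64(82.4), np.float64(0.0763)), 'yellow': (np.int32(115), array([191.7, 235.3]), array([0.5654, 0.2763, 0.06  ]), np.float64(89.5), np.float64(0.2217))}
[array([119.21920798, 341.76697645]), array([ 17.02741575, 399.06235664])]
```

View pics/top11.png

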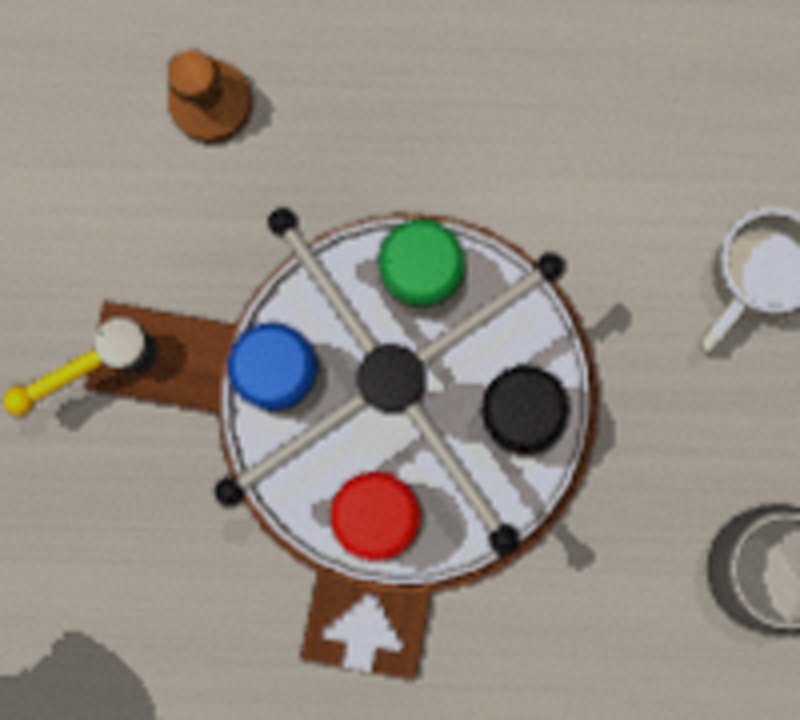

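```bash
python3 -c "
from rig import sign_off; print(sign_off())"
```

```text
the job is handed in; nothing more can be done
None
```

The red-lidded shaker now stands in line with the white arrow, and the yellow brake lever is at its other stop. I handed the job in at about 18 s on the robot's clock.

- **Carousel:** I pushed one spoke anticlockwise with the closed fingertip, at up to about 0.5 rad/s, and turned the carousel about 146°. The last top picture puts the red shaker at about 171.3–171.5° around the axis; by my measurements the arrow lies at 171.0–171.3°. That is about 0.5° off at most, or roughly 1 mm. The red lid's centre measured on its own came out at 172.2°. I put that down to a centring offset, because the green lid directly opposite gave 170.8°.
- **Lever:** I pushed it until the fingertip stopped moving, with the contact force rising to about 8 N. The ball then showed within about 0.5 px of where it should be at the 1.4 rad stop. Before the push the lever measured about 0.2 rad, rather than exactly 0.
- **Other objects:** The carousel had not moved between the pictures taken before and after the lever push. The tamper and cup look unmoved in the pictures, and the jug did too, though the last one shows only part of it. The fingertip passed about 20 mm above the shaker lids. The arm finished clear of everything.
- **Rejected move:** The very first move call was refused for its format. Nothing moved, and I resent it.

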